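Park the lopsided lane pusher in its service stand

TASK

Two lane pushers lie on the deck of the sample sorter. Grip the bar of the longer one near its balance point, lift it so that it hangs level, and lower it right down into the service stand before letting go: its block on the seat between the two cheeks, its bar in the fork. Leave the shorter pusher and the tube rack where they are.

Things in the scene. Friction and masses are not known exactly. Their poses are not given: they have to be found in the camera images.
- pusher: Longer pusher, 270 mm, 0.4-0.7 kg: metal block 44 x 44 mm, 40 high, with a steel bar 220 long, 12 wide, 16 high out of one face along +x, ending in a grey paddle 6 thick, 36 wide, 40 high. Origin: centre of the block's underside, z up. Bar spans z 16 to 32 mm. Block-heavy: it balances at x = 60 mm, on the bar 38 mm from the block's face; grip there across the bar's width (along y).
- short_pusher: The shorter pusher, 160 mm overall, same block, same bar section and paddle but the bar is only 110 mm long. Loose; not to be used. Origin: centre of the block's underside; +x along the bar.
- stand: Stand fixed to the deck: base plate x -45 to 205 mm, 90 wide, 8 thick. Origin: deck level under the black seat's centre; +x to the fork. Seat 70 long, top at z 20; cheeks 68 apart rise to 35. Fork at x 190, 12 thick: floor at z 36, prongs 40 apart inside rise to 60. Parked, the pusher lies level, its origin 20 mm above the stand's, +x along +x, paddle beyond the fork.
- tube_rack: White rack, 96 x 96 mm and 45 mm high, with sample tubes standing in it up to about 120 mm; loose, left of the stand. Origin: centre of its underside.

How it is judged:
On the way:
1. the longer pusher, gripped within 25 mm of its balance point, is lifted at least 30 mm clear of the deck, away from the stand, and hangs within 10 degrees of level (height (world z) of pusher above 0.03 m and angle between pusher's own z axis and vertical below 0.175 rad and contact force between pusher and the fingers above 1 N and horizontal distance between pusher and stand above 0.08 m and x of the grasp point in the frame of pusher between 0.035 and 0.085 m), for 0.3 s.
At the end, for the whole second after the job is handed in: The longer pusher rests level (within 5 degrees) in the stand: block down on the seat, within 20 mm along and 15 mm across of its centre, origin 15 to 26 mm above the stand's; bar in the fork, in line within 10 degrees (x of pusher in the frame of stand between -0.02 and 0.02 m and y of pusher in the frame of stand between -0.015 and 0.015 m and z of pusher in the frame of stand between 0.015 and 0.026 m and angle between the x axis of pusher and the x axis of stand, either way round below 0.175 rad and angle between pusher's own z axis and vertical below 0.08 rad and linear speed of pusher below 0.02 m/s); the robot touches nothing.
It fails at once if the longer pusher tips by more than 20 degrees (angle between pusher's own z axis and vertical above 0.35 rad).
It fails at once if the pusher is let go in the air, more than 14 mm above its seat (height (world z) of pusher above 0.034 m and contact force between pusher and the fingers below 0.05 N).
It fails at once if the shorter pusher is moved by more than 20 mm (distance of short_pusher from where it was at the start of the episode above 0.02 m).
It fails at once if the tube rack is moved by more than 20 mm (distance of tube_rack from where it was at the start of the episode above 0.02 m).
It also fails if it takes over 40 s, if anything falls off the work surface, if the arm or the gripper's body presses on something with over 40 N, if the wrist force passes 120 N, or if a joint passes its speed limit or range.

ROBOT

A 6-joint arm with a two-finger parallel gripper is mounted at the origin on the work surface. World frame = base frame: x ahead of the robot, y to its left, z up, the work surface at z = 0. Lengths are in m, angles in rad, forces in N, time in s.
With the tool pointing down it reaches from about 0.35 to 0.775 m from the base axis. Payload 5.5 kg.
Tool frame: the origin (TCP) lies at the centre of the arm's flange, where the gripper is bolted on; the fingertips stand 173 mm ahead of it and the grasp point (between the pads) lies 155 mm ahead of it (robot.tips_ahead is the distance from the TCP to the fingertips, in m); z points along the fingers, y is the direction in which the jaws open and shut (so a half turn about z gives the same grasp; the last joint's range is limited). The gripper opens to 85 mm and grips with 20 to 120 N. Pads are 22 mm wide; open, the fingers measure 114 mm over their backs; the gripper's body (76 mm by 85 mm) begins 54 mm behind the grasp point. The pads swing forward as they close: fully open they stand 13 mm farther back than shut.
Start: joints at [-1.422, 0.313, 0.046, 1.304, 0, 1.431], TCP at [0.164, -0.551, 0.405] pointing down, gripper open.
Joint ranges: [-2.76, 2.76], [-0.86, 1.69], [-1.03, 1.26], [-2.2, 2.34], [-1.47, 1.5], [-3.14, 3.14]. Speed limits (rad/s): [2.57, 2.57, 3.14, 3.14, 3.14, 3.14].

INTERFACE

Orientations are given as a rotation vector (axis times angle).
In Python, from station import telemetry, snapshot, camera_info, job, robot gives the robot as it stands.
- The arm moves only by the shell command python3 -m handwheel 'ROWS'. ROWS is JSON, a list that holds one entry, the list of rows, each a list of 5 numbers: the shift along the tool's x, y, z in mm, then the turn about the tool's z in units of 6 degrees (1.0 is 6 degrees), then the closure in counts, from 0 (fully open) to 255 (shut). A call has 1 to 12 rows; each row shifts and turns the commanded pose from where the row before left it, along the tool's axes as they then stand; what a row does not reach is not made up. A row lasts 1/10 s, in which the tool goes at most 50 mm and 8.59 degrees, less where a joint would pass 70% of its speed; a pose out of reach is approached as far as the arm can. A call with a gripper value outside its range is refused whole. The fingers move at their own pace and stop on an object; the grip force is fixed at half the most. Time passes only in rows, so rows that do not move let the fingers close. It gives the time, the measured TCP pose, the force and the opening at its end, in the units of the state.
- telemetry.observe(): the state, without advancing time (a new reading comes with each control period).
- snapshot(name): name is "side" or "top"; returns the picture (384x512x3 uint8, red, green, blue); there is no depth.
- camera_info(name): a dict with "fx", "fy", "cx", "cy" (pixels), "D" ([k1, k2, p1, p2, k3] as OpenCV has them; the pictures are not rectified), "view" (4x4, takes a point from world to camera coordinates). Camera axes: x right, y down, z forward; pixel columns grow to the right and rows downward; lengths in m; the calibration is good to about 2 mm. A picture is of the moment at which its call begins. camera_info takes no time and is no camera call.
- job.sign_off(): hands the job in, once; it reports no verdict.
The state is a dict: "time_s": time; "joints": joint angles; "qvel": joint speeds; "effort": joint torques, N m; "tcp_pos": TCP position; "eef_rot": TCP orientation; "contact_force": force on the tool from outside, world axes, zero at the start; "wrist_torque": the same for the moment, N m; "gripper_width": opening from 0.0 (shut) to 1.0 (fully open).
Only numpy, scipy, OpenCV 4.12 (cv2) and the standard library are available. Lean on these libraries where they do the work, as an engineer would, in place of code of your own. Each camera call takes 0.05 s, during which the arm holds its last target.

## Working session

There is one attempt and no reset: what is moved stays moved. The work goes in short steps, Python scripts to look and compute and a shell command to move; the robot and the scene stay as the last step left them, time stands still between calls to the robot, and variables do not carry over. Pictures are saved under pics/ and viewed, and the job is handed in when it is done.

```bash
mkdir -p pics; ls
python3 - <<'E'
from station import telemetry, snapshot, camera_info, job, robot
import cv2
print(telemetry.observe())
for n in("top","side"):
    cv2.imwrite(f"pics/{n}0.png",cv2.cvtColor(snapshot(n),cv2.COLOR_RGB2BGR)); print(camera_info(n))
E
```

```text
pics
{'time_s': 0.0, 'joints': array([-1.42159278e+00,  3.14028214e-01,  4.49737533e-02,  1.30358248e+00,
       -3.15919845e-05,  1.43118278e+00]), 'qvel': array([ 0.00029345, -0.00058917, -0.00087435,  0.00137982,  0.00034704,
       -0.00014055]), 'effort': array([ 4.15307450e-04, -4.80626535e+01,  2.98534101e+01,  1.93835283e-02,
       -9.82190841e-05, -1.46018374e-05]), 'tcp_pos': array([ 0.16372147, -0.55100019,  0.40379061]), 'eef_rot': array([-3.10707113e+00, -4.51832874e-01,  6.34501806e-05]), 'contact_force': array([-0.78559263,  0.83340362,  0.06771555]), 'wrist_torque': array([ 0.01580204, -0.01133254, -0.03665795]), 'gripper_width': 1.0024841700645368}
{'fx': 354.39791189350666, 'fy': 354.39791189350666, 'cx': 257.0170838837809, 'cy': 195.49201699408974, 'D': array([0.03269992, 0.        , 0.        , 0.        , 0.        ]), 'view': array([[-0.0131755 , -0.9997406 , -0.01857817,  0.1104181 ],
       [-0.99656312,  0.01464872, -0.08153131,  0.51738738],
       [ 0.08178231,  0.0174401 , -0.99649762,  0.88321219],
       [ 0.        ,  0.        ,  0.        ,  1.        ]])}
{'fx': 428.1338695745481, 'fy': 428.1338695745481, 'cx': 251.9986604896142, 'cy': 189.85746901829418, 'D': array([-0.13728126,  0.        ,  0.        ,  0.        ,  0.        ]), 'view': array([[-0.94177762, -0.33599156, -0.01282906,  0.500658  ],
       [-0.22196901,  0.64992809, -0.72685847,  0.09562982],
       [ 0.25255628, -0.68169139, -0.68666744,  1.30226856],
       [ 0.        ,  0.        ,  0.        ,  1.        ]])}
```

View pics/top0.png

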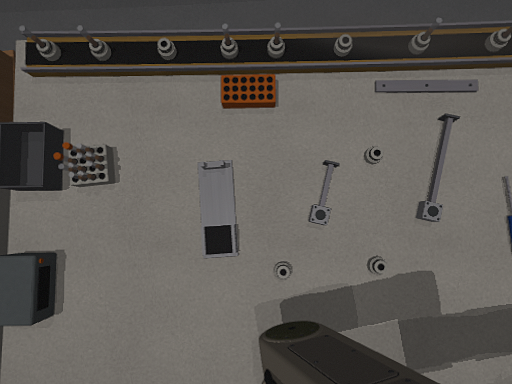

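View pics/side0.png

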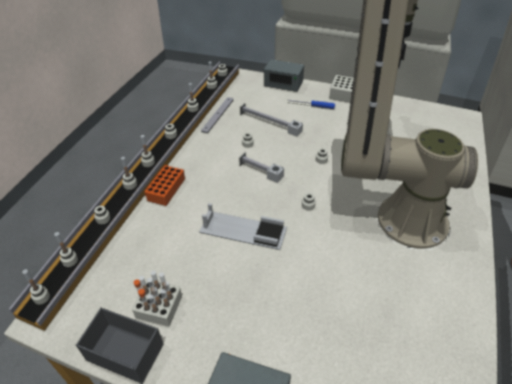

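The top view shows the long pusher with its block at about (432,211) and paddle at (449,118). The short pusher's block is at (320,214), the stand's seat at (218,240) with its fork near (215,165), and the rack at (88,165). I'll enlarge these areas to get better pixel positions.

Run:
```python
import cv2,numpy as np
im=cv2.imread("pics/top0.png")
a=cv2.resize(im[105:230,400:480],None,fx=4.6,fy=4.6,interpolation=cv2.INTER_CUBIC)
b=cv2.resize(im[145:270,180:260],None,fx=4.6,fy=4.6,interpolation=cv2.INTER_CUBIC)
for c,(x0,y0) in((a,(400,105)),(b,(180,145))):
    for i in range(0,80,10): cv2.putText(c,str(x0+i),(int(i*4.6),10),0,.35,(0,0,255)); cv2.line(c,(int(i*4.6),12),(int(i*4.6),18),(0,0,255))
    for i in range(0,125,10): cv2.putText(c,str(y0+i),(0,int(i*4.6)+4),0,.35,(0,0,255))
cv2.imwrite("pics/z0.png",np.hstack([a,b]))
```

```text
(no output)
```

View pics/z0.png

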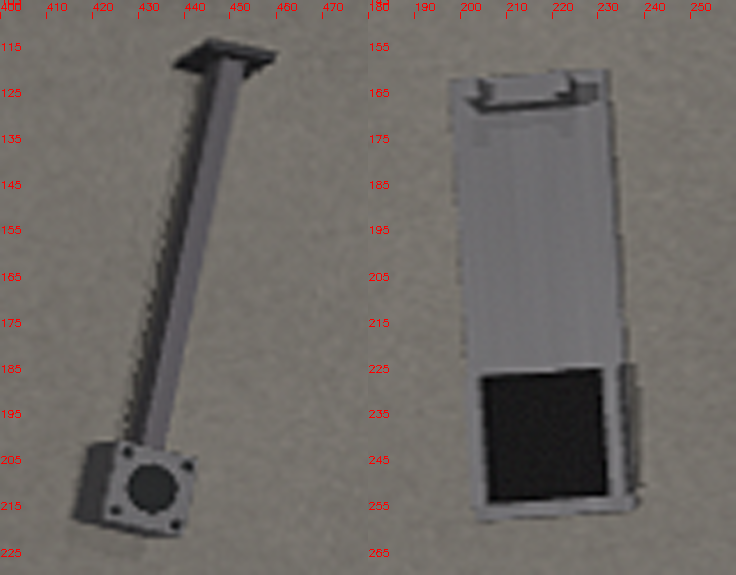

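```bash
cat > h.py <<'E'
import cv2,numpy as np
from scipy.optimize import least_squares
from station import camera_info
def proj(P,n="top"):
    c=camera_info(n);V=c["view"];K=np.array([[c["fx"],0,c["cx"]],[0,c["fy"],c["cy"]],[0,0,1]])
    return cv2.projectPoints(np.asarray(P,float).reshape(-1,1,3),cv2.Rodrigues(V[:3,:3])[0],V[:3,3],K,c["D"])[0][:,0]
def pose(p,L): 
    c,s=np.cos(p[2]),np.sin(p[2]);L=np.asarray(L,float)
    return np.c_[p[0]+c*L[:,0]-s*L[:,1],p[1]+s*L[:,0]+c*L[:,1],L[:,2]]
def fit(L,px,p0,n="top"):
    L=np.array(L)/1000.;r=least_squares(lambda p:(proj(pose(p,L),n)-px).ravel(),p0);return r.x,r.fun.reshape(-1,2)
E
cat > fit0.py <<'E'
from h import *
np.set_printoptions(precision=4,suppress=True)
d=lambda q,o:(np.array(q,float)+.5)/4.6-.5+np.array(o)
# image left = +y
pu,r=fit([[0,0,40],[22,22,40],[22,-22,40],[-22,-22,40],[-22,22,40],[200,0,32],[60,0,32]],
 d([[153,489],[115,441],[196,460],[184,537],[105,517],[226,90],[173,355]],(400,105)),[.45,-.35,0]);print("pusher",pu,np.degrees(pu[2]));print(r.round(1).tolist())
S=d([[113,376],[234,367],[241,497],[119,503]],(180,145));B=d([[82,80],[241,70],[266,510],[110,522]],(180,145))
LS=[[35,34,20],[35,-34,20],[-35,-34,20],[-35,34,20]];LB=[[205,45,8],[205,-45,8],[-45,-45,8],[-45,45,8]]
for L,q in((LS,S),(LB,B),(LS+LB,np.r_[S,B])):
    p,r=fit(L,q,[.35,.2,0]);print("stand",p,np.degrees(p[2]));print(r.round(1).tolist())
E
python3 fit0.py
```

```text
pusher [ 0.4785 -0.3284 -0.2451] -14.04201378016738
[[0.0, -2.2], [1.0, -2.5], [1.5, -2.5], [0.6, -1.8], [-0.3, -1.6], [-1.6, 7.3], [-1.1, 3.6]]
stand [0.409  0.2037 0.0476] 2.727890218121635
[[-0.2, -0.1], [0.2, 0.3], [0.1, -0.3], [-0.2, 0.1]]
stand [0.4084 0.2016 0.0562] 3.2187379432377217
[[0.1, -0.1], [-0.2, -0.3], [0.6, 0.3], [-0.6, 0.1]]
stand [0.4087 0.2028 0.0518] 2.9653755232685883
[[0.1, 0.1], [0.4, 0.3], [0.5, -0.2], [0.2, 0.2], [0.0, -0.3], [-0.3, -0.4], [0.0, 0.3], [-1.1, -0.1]]
```

```bash
cat > fit1.py <<'E'
from h import *
np.set_printoptions(precision=4,suppress=True)
d=lambda q,o:(np.array(q,float)+.5)/4.6-.5+np.array(o)
Lb=np.array([[0,0,40],[22,22,40],[22,-22,40],[-22,-22,40],[-22,22,40]])/1e3
q=d([[153,489],[115,441],[196,460],[184,537],[105,517],[230,75],[196,250],[157,425]],(400,105))
def f(p):
    L=np.r_[Lb,[[s,0,.032] for s in p[3:]]]
    return (proj(pose(p,L))-q).ravel()
r=least_squares(f,[.45,-.35,0,.2,.1,.03]);pu=r.x
print(pu,np.degrees(pu[2]),r.fun.reshape(-1,2).round(1).tolist())
print("balance pt",pose(pu,[[.06,0,.024]]))
E
python3 fit1.py
python3 - <<'E'
import sys;sys.path.insert(0,'.')
from h import *
import cv2
from station import telemetry
s=telemetry.observe();R=cv2.Rodrigues(s["eef_rot"])[0];print(R.round(3))
# check stand fork & rack vs side picture
im=cv2.imread("pics/side0.png")
pu=(.479,-.328,-.24);st=(.4087,.2028,.0518)
E
```

```text
[ 0.4732 -0.3269 -0.25    0.2332  0.1341  0.0357] -14.326420253054266 [[-0.5, -0.0], [0.6, -0.4], [1.0, -0.3], [0.1, 0.4], [-0.8, 0.5], [0.1, 0.0], [-0.5, -0.1], [0.0, 0.0]]
balance pt [[ 0.5314 -0.3418  0.024 ]]
[[ 0.959  0.285 -0.   ]
 [ 0.285 -0.959  0.002]
 [ 0.    -0.002 -1.   ]]
```

```bash
cat > ov.py <<'E'
from h import *
import sys
def box(x0,x1,y0,y1,z0,z1):
    c=[[x,y,z] for z in(z0,z1) for x,y in((x0,y0),(x1,y0),(x1,y1),(x0,y1))]
    return np.array(c)/1e3,[(0,1),(1,2),(2,3),(3,0),(4,5),(5,6),(6,7),(7,4),(0,4),(1,5),(2,6),(3,7)]
PU=[box(-22,22,-22,22,0,40),box(22,242,-6,6,16,32),box(242,248,-18,18,0,40)]
ST=[box(-45,205,-45,45,0,8),box(-35,35,-34,34,8,20),box(184,196,-20,20,36,60)]
def draw(im,n,p,bx,col,k,o,dz=0):
    for P,E in bx:
        w=pose(p,P);w[:,2]+=dz;u=(proj(w,n)-o+.5)*k-.5
        for a,b in E: cv2.line(im,tuple(np.int32(u[a].round())),tuple(np.int32(u[b].round())),col,1)
def crop(n,im,c,k):
    x0,y0,x1,y1=c;return cv2.resize(im[y0:y1,x0:x1],None,fx=k,fy=k,interpolation=cv2.INTER_CUBIC),np.array([x0,y0])
E
python3 - <<'E'
from ov import *
pu=(.4732,-.3269,-.25);st=(.4087,.2028,.0518)
out=[]
for n,c1,c2 in(("top",(400,105,480,230),(180,145,260,270)),("side",(230,95,310,145),(190,195,290,255))):
    im=cv2.imread(f"pics/{n}0.png")
    k=4 if n=="top" else 4
    a,o=crop(n,im,c1,k);draw(a,n,pu,PU,(0,0,255),k,o)
    b,o2=crop(n,im,c2,k);draw(b,n,st,ST,(0,255,0),k,o2)
    h=max(a.shape[0],b.shape[0]);P=lambda x:cv2.copyMakeBorder(x,0,h-x.shape[0],0,0,0)
    cv2.imwrite(f"pics/ov_{n}.png",np.hstack([P(a),P(b)]))
E
```

```text
(no output)
```

View pics/ov_top.png

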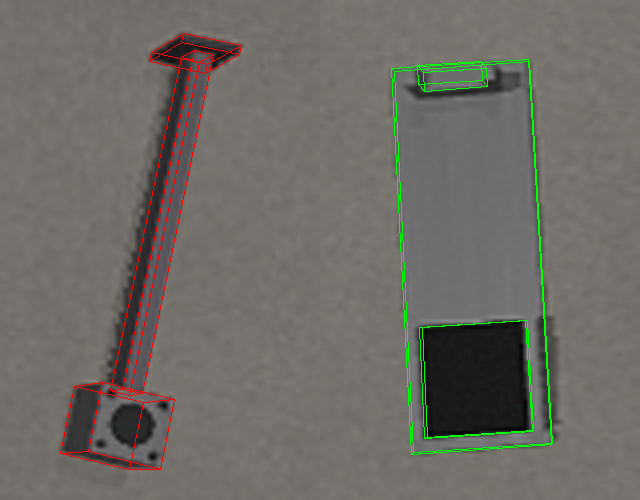

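View pics/ov_side.png

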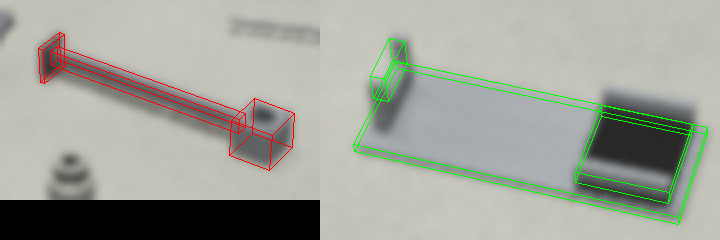

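```bash
python3 -m handwheel '[[[0,0,0,-1.4,0],[0,0,0,-1.4,0],[0,0,0,-1.4,0],[0,0,0,-1.4,0],[0,0,0,-1.4,0],[0,0,0,-1.4,0],[0,0,0,-1.4,0],[0,0,0,-1.4,0],[0,0,0,-1.4,0],[0,0,0,-1.4,0],[0,0,0,-1.4,0],[0,0,0,-1.4,0]]]'; python3 -m handwheel '[[[0,0,0,-1.34,0],[0,0,0,-1.34,0],[0,0,0,-1.34,0],[0,0,0,-1.34,0],[0,0,0,-1.34,0],[0,0,0,-1.34,0],[0,0,0,0,0]]]'
cat > to.py <<'E'
import sys
from h import *
from station import telemetry
s=telemetry.observe();R=cv2.Rodrigues(s["eef_rot"])[0]
t=np.array([float(a) for a in sys.argv[1:4]]);yaw=float(sys.argv[4])
y=np.degrees(np.arctan2(R[1,0],R[0,0]))
print("shift mm tool",(R.T@(t-s["tcp_pos"])*1e3).round(1),"turn units",round(-((yaw-y+180)%360-180)/6,2),"t",round(s["time_s"],2),"tcp",s["tcp_pos"].round(4),"yaw",y.round(2),"q",s["joints"].round(2),"F",s["contact_force"].round(1),"w",round(s["gripper_width"],3))
E
python3 to.py .5314 -.3418 .30 165.7
```

```text
time_s: 1.3
tcp_pos: [0.1637, -0.5511, 0.4042]
eef_rot: [-1.625, -2.688, -0.001]
contact_force: [-0.4, 0.4, 0.1]
gripper_width: 1.001
time_s: 2.0
tcp_pos: [0.1637, -0.5511, 0.4042]
eef_rot: [-0.394, -3.117, -0.001]
contact_force: [0.7, 0.1, -0.8]
gripper_width: 0.999
shift mm tool [-304.1  294.   104.4] turn units -0.02 t 2.0 tcp [ 0.1637 -0.5511  0.4042] yaw 165.61 q [-1.42  0.31  0.05  1.3   0.   -1.17] F [ 0.7  0.1 -0.8] w 0.999
```

```bash
python3 -m handwheel '[[[-25.3,24.5,5,0,0],[-25.3,24.5,5,0,0],[-25.3,24.5,5,0,0],[-25.3,24.5,5,0,0],[-25.3,24.5,5,0,0],[-25.3,24.5,5,0,0],[-25.3,24.5,5,0,0],[-25.3,24.5,5,0,0],[-25.3,24.5,5,0,0],[-25.3,24.5,5,0,0],[-25.3,24.5,5,0,0],[-25.3,24.5,5,0,0]]]';  python3 -m handwheel '[[[0,0,0,0,0],[0,0,0,0,0],[0,0,0,0,0]]]'
python3 to.py .5314 -.3418 .181 165.7
python3 - <<'E'
from ov import *
from station import snapshot
o=[]
for n,c in(("top",(380,90,500,250)),("side",(220,60,320,160))):
    im=cv2.cvtColor(snapshot(n),cv2.COLOR_RGB2BGR);a,_=crop(n,im,c,3.5);o.append(a)
h=max(a.shape[0] for a in o)
cv2.imwrite("pics/p1.png",np.hstack([cv2.copyMakeBorder(a,0,h-a.shape[0],0,0,0) for a in o]))
E
```

```text
time_s: 3.2
tcp_pos: [0.5321, -0.3411, 0.3442]
eef_rot: [-0.4, -3.116, -0.0]
contact_force: [0.7, -0.1, 0.7]
gripper_width: 1.005
time_s: 3.5
tcp_pos: [0.5304, -0.3424, 0.3446]
eef_rot: [-0.397, -3.116, 0.0]
contact_force: [-0.8, -0.4, 0.2]
gripper_width: 1.003
shift mm tool [ -1.    0.9 163.6] turn units -0.04 t 3.5 tcp [ 0.5304 -0.3424  0.3446] yaw 165.47 q [-0.7   0.44  0.09  1.22 -0.   -0.45] F [-0.8 -0.4  0.2] w 1.003
```

View pics/p1.png

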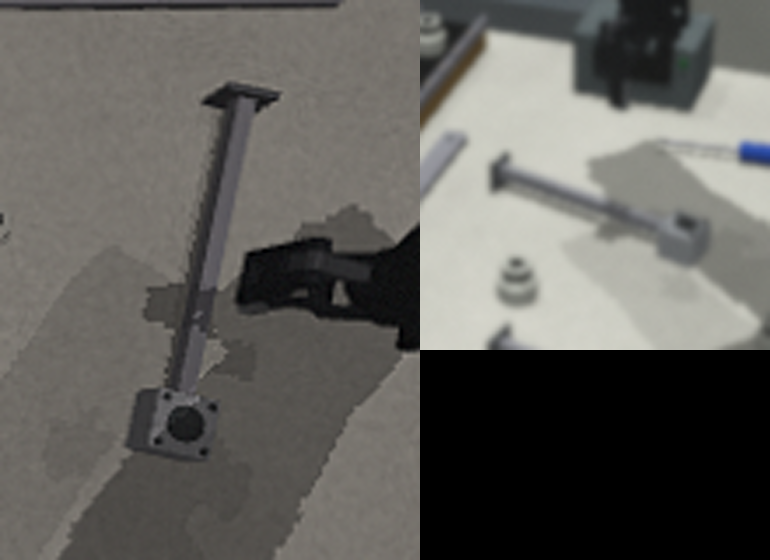

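The pusher (block at about (432,211) in the top picture) hasn't moved. Parallax makes the high gripper look as if it is off to the right, so I'll descend and look again.

```bash
python3 -m handwheel '[[[-1,1,20,0,0],[0,0,25,0,0],[0,0,25,0,0],[0,0,25,0,0],[0,0,10,0,0],[0,0,0,0,0],[0,0,0,0,0]]]'
python3 to.py .5314 -.3418 .181 165.7
python3 - <<'E'
from ov import *
from station import snapshot
o=[]
for n,c in(("top",(380,90,500,250)),("side",(220,60,320,160))):
    im=cv2.cvtColor(snapshot(n),cv2.COLOR_RGB2BGR);a,_=crop(n,im,c,3.5);o.append(a)
h=max(a.shape[0] for a in o)
cv2.imwrite("pics/p2.png",np.hstack([cv2.copyMakeBorder(a,0,h-a.shape[0],0,0,0) for a in o]))
E
```

```text
time_s: 4.3
tcp_pos: [0.5322, -0.342, 0.2408]
eef_rot: [0.395, 3.116, -0.001]
contact_force: [-0.5, -0.3, -0.1]
gripper_width: 1.0
shift mm tool [ 0.9  0.  59.8] turn units -0.03 t 4.3 tcp [ 0.5322 -0.342   0.2408] yaw 165.53 q [-0.7   0.51 -0.07  0.99 -0.   -0.45] F [-0.5 -0.3 -0.1] w 1.0
```

View pics/p2.png

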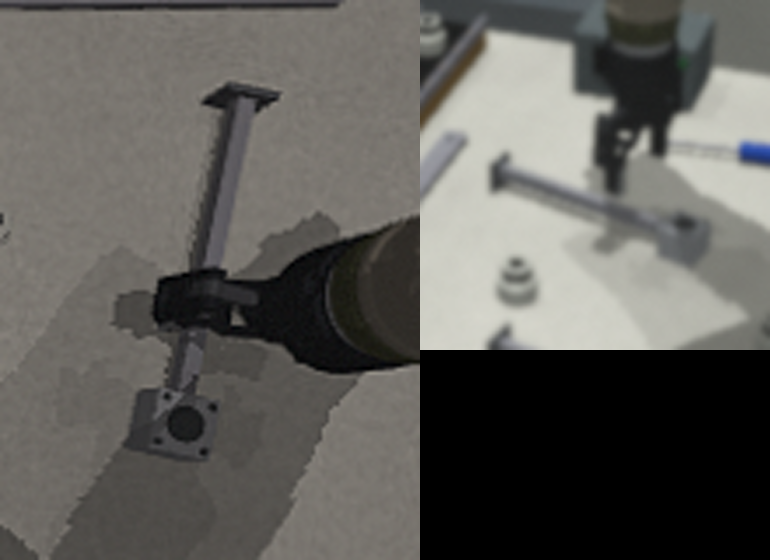

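The fingers are coming down either side of the bar, between the block and mid-bar. I'll descend the rest of the way and close.

```bash
python3 -m handwheel '[[[1,0,20,0,0],[0,0,20,0,0],[0,0,14,0,0],[0,0,5,0,0],[0,0,0,0,0],[0,0,0,0,0]]]'
python3 to.py .5314 -.3418 .181 165.7
python3 - <<'E'
from ov import *
from station import snapshot
o=[]
for n,c in(("top",(380,90,500,250)),("side",(220,60,320,160))):
    im=cv2.cvtColor(snapshot(n),cv2.COLOR_RGB2BGR);a,_=crop(n,im,c,3.5);o.append(a)
h=max(a.shape[0] for a in o)
cv2.imwrite("pics/p3.png",np.hstack([cv2.copyMakeBorder(a,0,h-a.shape[0],0,0,0) for a in o]))
E
```

```text
time_s: 5.0
tcp_pos: [0.5316, -0.3414, 0.1816]
eef_rot: [0.394, 3.116, -0.001]
contact_force: [0.3, -0.7, 0.6]
gripper_width: 0.995
shift mm tool [ 0.1 -0.5  0.6] turn units -0.02 t 5.0 tcp [ 0.5316 -0.3414  0.1816] yaw 165.59 q [-0.7   0.57 -0.14  0.87 -0.   -0.45] F [ 0.3 -0.7  0.6] w 0.995
```

View pics/p3.png

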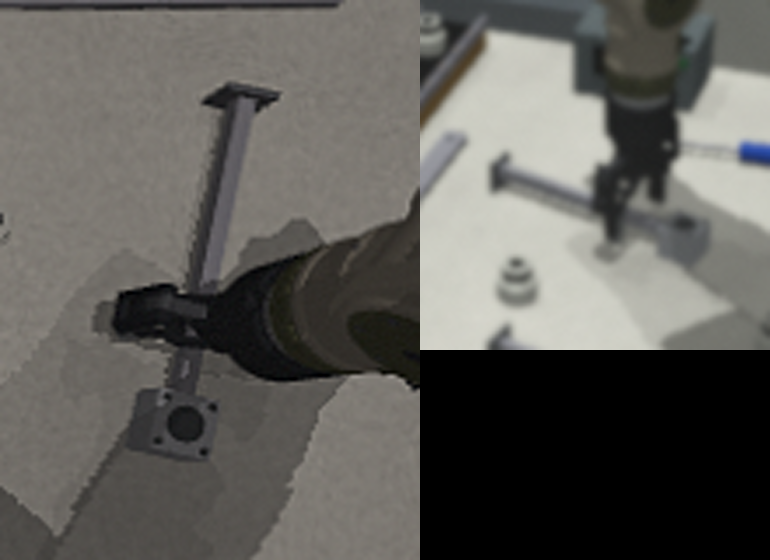

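Both fingers straddle the bar, with the left finger tip at about (418,180), clear of the block. Closing.

```bash
python3 -m handwheel '[[[0,0,0,0,255],[0,0,0,0,255],[0,0,0,0,255],[0,0,0,0,255],[0,0,0,0,255],[0,0,0,0,255],[0,0,0,0,255],[0,0,0,0,255],[0,0,0,0,255],[0,0,0,0,255]]]'
python3 -m handwheel '[[[0,0,-5,0,255],[0,0,-5,0,255],[0,0,-5,0,255],[0,0,-5,0,255],[0,0,0,0,255],[0,0,0,0,255]]]'
python3 to.py .5314 -.3418 .181 165.7
python3 - <<'E'
from ov import *
from station import snapshot,telemetry
print(telemetry.observe()["wrist_torque"].round(2))
o=[]
for n,c in(("top",(380,90,500,250)),("side",(220,60,320,160))):
    im=cv2.cvtColor(snapshot(n),cv2.COLOR_RGB2BGR);a,_=crop(n,im,c,3.5);o.append(a)
h=max(a.shape[0] for a in o)
cv2.imwrite("pics/p4.png",np.hstack([cv2.copyMakeBorder(a,0,h-a.shape[0],0,0,0) for a in o]))
E
```

```text
time_s: 6.1
tcp_pos: [0.5313, -0.3413, 0.181]
eef_rot: [0.394, 3.116, -0.001]
contact_force: [-1.1, -0.8, 4.0]
gripper_width: 0.127
time_s: 6.7
tcp_pos: [0.5313, -0.3411, 0.2008]
eef_rot: [0.394, 3.116, -0.0]
contact_force: [-0.1, -0.4, -5.4]
gripper_width: 0.128
shift mm tool [-0.3 -0.7 19.8] turn units -0.02 t 6.7 tcp [ 0.5313 -0.3411  0.2008] yaw 165.59 q [-0.7   0.55 -0.12  0.91  0.   -0.45] F [-0.1 -0.4 -5.4] w 0.128
[-0.05  0.02  0.04]
```

View pics/p4.png

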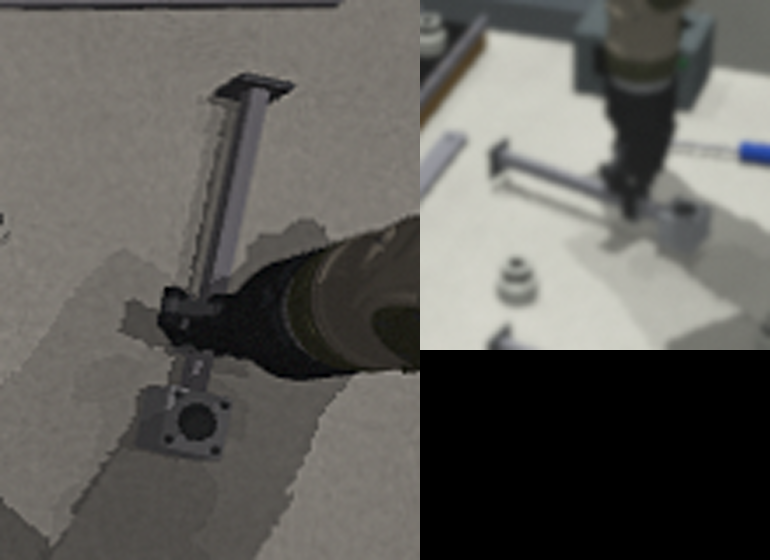

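The pusher is lifted clear: it weighs 5.4 N, the wrist moment is near zero, and it looks level. I'll lift further and measure its pose in the grip.

```bash
python3 -m handwheel '[[[0,0,-8,0,255],[0,0,-15,0,255],[0,0,-15,0,255],[0,0,-15,0,255],[0,0,-15,0,255],[0,0,-12,0,255],[0,0,0,0,255],[0,0,0,0,255],[0,0,0,0,255],[0,0,0,0,255],[0,0,0,0,255]]]'
python3 to.py .5314 -.3418 .181 165.7
python3 - <<'E'
from ov import *
from station import snapshot,telemetry
s=telemetry.observe();print(s["wrist_torque"].round(2))
R=cv2.Rodrigues(s["eef_rot"])[0];yaw=np.arctan2(R[1,0],R[0,0])-np.pi
dz=s["tcp_pos"][2]-.181
g=s["tcp_pos"][:2];p=[g[0]-.06*np.cos(yaw),g[1]-.06*np.sin(yaw),yaw];print(p,dz)
o=[]
for n,c in(("top",(380,80,500,240)),("side",(210,50,310,130))):
    im=cv2.cvtColor(snapshot(n),cv2.COLOR_RGB2BGR);a,of=crop(n,im,c,3.5);b=a.copy();draw(b,n,p,PU,(0,0,255),3.5,of,dz);o+=[np.vstack([a,b]) if n=="side" else b]
h=max(a.shape[0] for a in o)
cv2.imwrite("pics/p5.png",np.hstack([cv2.copyMakeBorder(a,0,h-a.shape[0],0,0,0) for a in o]))
E
```

```text
time_s: 7.9
tcp_pos: [0.531, -0.3409, 0.2799]
eef_rot: [-0.394, -3.116, -0.001]
contact_force: [-0.5, 0.1, -6.9]
gripper_width: 0.13
shift mm tool [-0.7 -0.8 98.9] turn units -0.02 t 7.9 tcp [ 0.531  -0.3409  0.2799] yaw 165.59 q [-0.7   0.48 -0.02  1.08 -0.   -0.45] F [-0.5  0.1 -6.9] w 0.13
[-0.01 -0.07 -0.01]
[np.float64(0.4729340251089105), np.float64(-0.3260020213547286), np.float64(-0.2515749466985593)] 0.09886267127839615
```

View pics/p5.png

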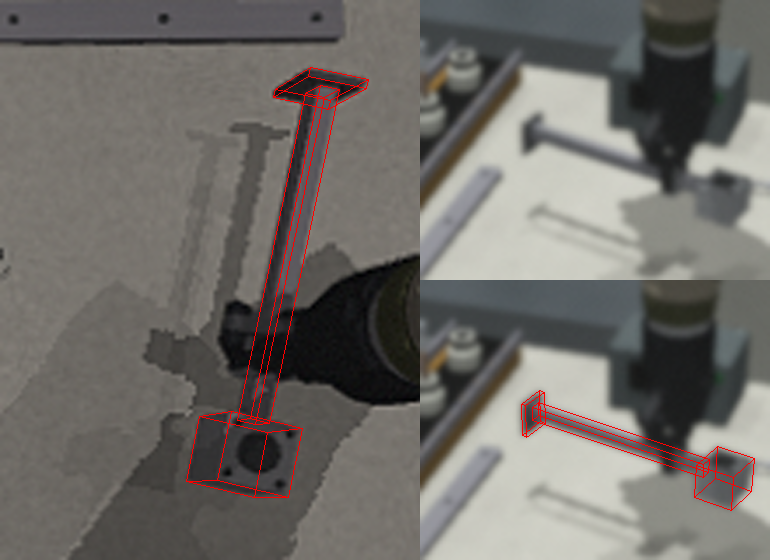

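The overlay built from the grip model matches both pictures: block at about (432,210) and level, so the offset of about 60 mm holds. I'll turn to the stand's heading.

```bash
python3 -m handwheel '[[[0,0,0,-0.4,255],[0,0,0,-0.6,255],[0,0,0,-0.6,255],[0,0,0,-0.6,255],[0,0,0,-0.5,255],[0,0,0,-0.2,255],[0,0,0,0,255],[0,0,0,0,255]]]'
python3 to.py .4686 .2059 .28 182.97
```

```text
time_s: 8.8
tcp_pos: [0.5312, -0.3411, 0.2806]
eef_rot: [0.081, -3.14, 0.0]
contact_force: [-0.1, 0.1, -5.8]
gripper_width: 0.128
shift mm tool [ 34.5 549.5   0.6] turn units -0.01 t 8.8 tcp [ 0.5312 -0.3411  0.2806] yaw -177.06 q [-0.7   0.48 -0.01  1.08 -0.   -0.75] F [-0.1  0.1 -5.8] w 0.128
```

```bash
python3 -m handwheel '[[[1.5,8,0,0,255],[1.5,16,0,0,255],[1.5,22,0,0,255],[1.5,25,0,0,255],[1.5,25,0,0,255],[1.5,25,0,0,255],[1.5,25,0,0,255],[1.5,25,0,0,255],[1.5,25,0,0,255],[1.5,25,0,0,255],[1.5,25,0,0,255],[1.5,25,0,0,255]]]' && python3 -m handwheel '[[[1.5,26,0,0,255],[1.5,26,0,0,255],[1.5,26,0,0,255],[1.5,26,0,0,255],[1.5,26,0,0,255],[1.5,26,0,0,255],[1.5,26,0,0,255],[1.5,26,0,0,255],[1.5,26,0,0,255],[1.5,22,0,0,255],[1.5,14,0,0,255],[0,8,0,0,255]]]' && python3 -m handwheel '[[[0,0,0,0,255],[0,0,0,0,255],[0,0,0,0,255]]]'
python3 to.py .4686 .2059 .28 182.97
cat > look.py <<'E'
from ov import *
import sys
from station import snapshot,telemetry
s=telemetry.observe();print(s["wrist_torque"].round(2))
R=cv2.Rodrigues(s["eef_rot"])[0];yaw=np.arctan2(R[1,0],R[0,0])-np.pi
dz=s["tcp_pos"][2]-.181
g=s["tcp_pos"][:2];p=[g[0]-.06*np.cos(yaw),g[1]-.06*np.sin(yaw),yaw]
o=[]
for n,c in(("top",(160,110,280,270)),("side",(180,160,300,260))):
    im=cv2.cvtColor(snapshot(n),cv2.COLOR_RGB2BGR);cv2.imwrite(f"pics/{sys.argv[1]}_{n}.png",im);a,of=crop(n,im,c,3);b=a.copy();draw(b,n,p,PU,(0,0,255),3,of,dz);draw(b,n,(.4087,.2028,.0518),ST,(0,255,0),3,of);o+=[np.vstack([a,b]) if n=="side" else b]
h=max(a.shape[0] for a in o)
cv2.imwrite(f"pics/{sys.argv[1]}.png",np.hstack([cv2.copyMakeBorder(a,0,h-a.shape[0],0,0,0) for a in o]))
E
python3 look.py p6
```

```text
time_s: 10.0
tcp_pos: [0.498, -0.0692, 0.2809]
eef_rot: [-0.083, 3.14, 0.0]
contact_force: [0.1, 0.5, -5.4]
gripper_width: 0.127
time_s: 11.2
tcp_pos: [0.467, 0.2067, 0.2808]
eef_rot: [0.085, -3.14, 0.0]
contact_force: [0.5, 0.1, -6.4]
gripper_width: 0.127
time_s: 11.5
tcp_pos: [0.4683, 0.2046, 0.2806]
eef_rot: [0.08, -3.14, 0.001]
contact_force: [0.3, -0.4, -4.8]
gripper_width: 0.126
shift mm tool [-0.4  1.2  0.6] turn units -0.01 t 11.5 tcp [0.4683 0.2046 0.2806] yaw -177.08 q [ 0.25  0.26 -0.34  0.97 -0.    0.2 ] F [ 0.3 -0.4 -4.8] w 0.126
[-0.02 -0.08 -0.03]
```

View pics/p6.png

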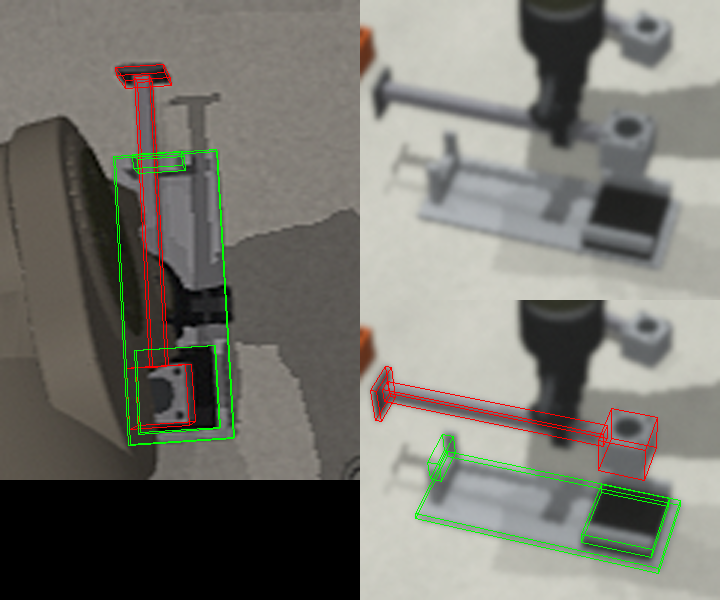

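Both views put the pusher above the stand, in line with the fork, with its block over the seat at about (218,240). I'll lower it most of the way and check.

```bash
python3 -m handwheel '[[[0,0,6,0,255],[0,1,12,0,255],[0,0,12,0,255],[0,0,12,0,255],[0,0,8,0,255],[0,0,4,0,255],[0,0,0,0,255],[0,0,0,0,255]]]'
python3 to.py .4686 .2059 .201 182.97
python3 look.py p7
```

```text
time_s: 12.4
tcp_pos: [0.4683, 0.2065, 0.2268]
eef_rot: [-0.082, 3.14, 0.0]
contact_force: [0.8, 0.6, -6.3]
gripper_width: 0.128
shift mm tool [-0.2 -0.6 25.8] turn units 0.0 t 12.4 tcp [0.4683 0.2065 0.2268] yaw -177.01 q [ 0.26  0.32 -0.41  0.84 -0.    0.21] F [ 0.8  0.6 -6.3] w 0.128
[ 0.01 -0.02  0.02]
```

View pics/p7.png

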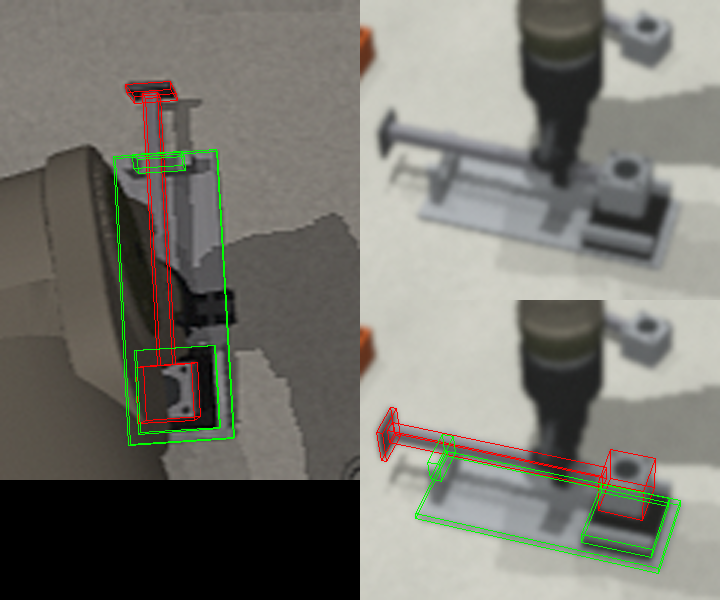

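The bar is between the prongs and the block is over the seat. I'll lower slowly and watch the force.

```bash
python3 -m handwheel '[[[0,0,5,0,255],[0,0,6,0,255],[0,0,5,0,255],[0,0,3,0,255],[0,0,0,0,255],[0,0,0,0,255]]]'
python3 to.py .4686 .2059 .201 182.97
python3 look.py p8
```

```text
time_s: 13.1
tcp_pos: [0.4681, 0.2063, 0.2075]
eef_rot: [0.082, -3.14, 0.0]
contact_force: [0.4, -0.2, -5.6]
gripper_width: 0.124
shift mm tool [-0.5 -0.5  6.5] turn units 0.0 t 13.1 tcp [0.4681 0.2063 0.2075] yaw -177.02 q [ 0.26  0.34 -0.43  0.8  -0.    0.21] F [ 0.4 -0.2 -5.6] w 0.124
[-0.04  0.02  0.02]
```

View pics/p8.png

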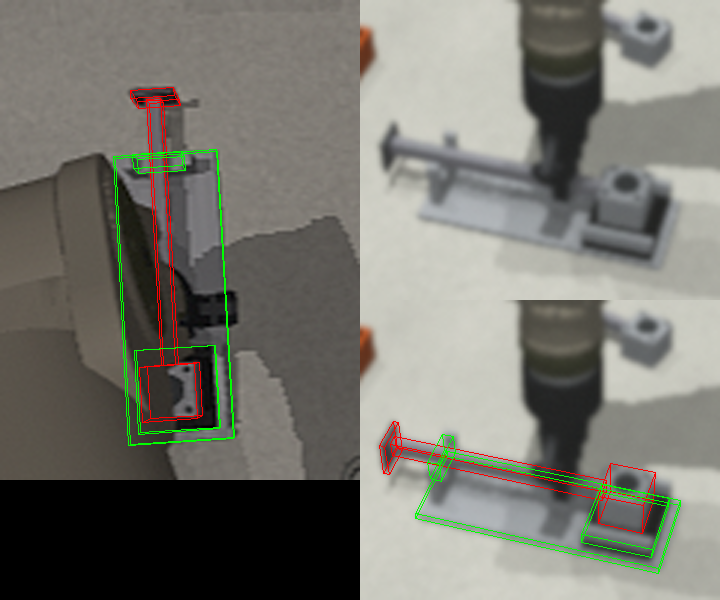

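The block is inside the cheeks and the bar is in the fork. These are the last few millimetres.

```bash
python3 -m handwheel '[[[0,0,2,0,255],[0,0,2,0,255],[0,0,1,0,255],[0,0,0,0,255],[0,0,0,0,255]]]'; python3 -m handwheel '[[[0,0,0.7,0,255],[0,0,0,0,255],[0,0,0,0,255]]]'; python3 -m handwheel '[[[0,0,0.7,0,255],[0,0,0,0,255],[0,0,0,0,255]]]'; python3 to.py .4686 .2059 .201 182.97
```

```text
time_s: 13.7
tcp_pos: [0.4681, 0.2064, 0.2026]
eef_rot: [0.082, -3.14, 0.0]
contact_force: [-1.2, 0.6, -6.1]
gripper_width: 0.125
time_s: 14.0
tcp_pos: [0.4681, 0.2064, 0.202]
eef_rot: [-0.082, 3.141, -0.0]
contact_force: [-0.3, 0.3, -5.4]
gripper_width: 0.132
time_s: 14.3
tcp_pos: [0.4681, 0.2064, 0.2012]
eef_rot: [0.082, -3.14, 0.0]
contact_force: [-0.5, 0.5, -4.3]
gripper_width: 0.129
shift mm tool [-0.5 -0.5  0.2] turn units 0.0 t 14.3 tcp [0.4681 0.2064 0.2012] yaw -177.01 q [ 0.26  0.35 -0.44  0.78 -0.    0.21] F [-0.5  0.5 -4.3] w 0.129
```

```bash
python3 -m handwheel '[[[0,0,0.5,0,255],[0,0,0,0,255],[0,0,0,0,255]]]'; python3 -m handwheel '[[[0,0,0.5,0,255],[0,0,0,0,255],[0,0,0,0,255]]]';  python3 look.py p9
```

```text
time_s: 14.6
tcp_pos: [0.4682, 0.2064, 0.201]
eef_rot: [-0.082, 3.14, -0.0]
contact_force: [-0.6, -0.3, -2.6]
gripper_width: 0.126
time_s: 14.9
tcp_pos: [0.4681, 0.2064, 0.2009]
eef_rot: [-0.082, 3.14, -0.0]
contact_force: [-4.2, -0.7, 5.2]
gripper_width: 0.125
[-0.24  0.66 -0.02]
```

View pics/p9.png

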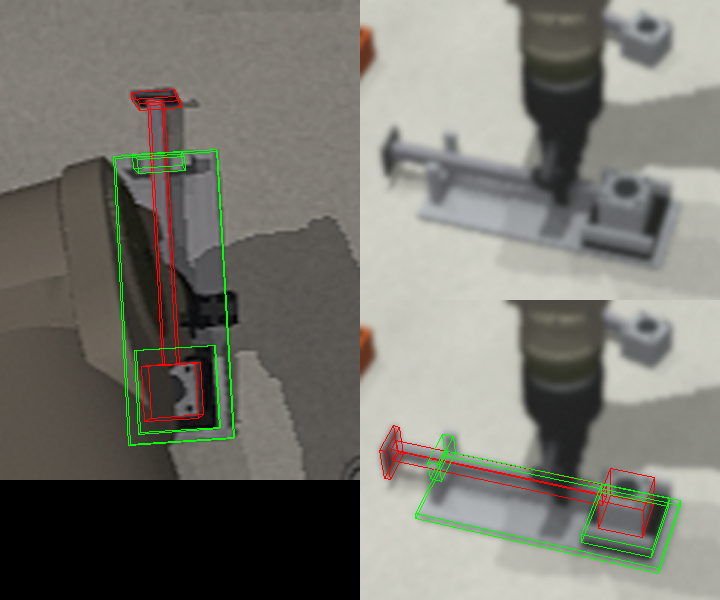

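Contact confirmed: the force has gone from -6 N to +5 N at exactly the expected height. The block sits between the cheeks and the bar is in the fork. Releasing.

```bash
python3 -m handwheel '[[[0,0,-0.3,0,255],[0,0,0,0,180],[0,0,0,0,150],[0,0,0,0,100],[0,0,0,0,0],[0,0,0,0,0],[0,0,0,0,0],[0,0,0,0,0],[0,0,0,0,0],[0,0,0,0,0]]]'; python3 to.py .4686 .2059 .201 182.97;  python3 look.py p10
```

```text
time_s: 16.0
tcp_pos: [0.4681, 0.2064, 0.2005]
eef_rot: [-0.082, 3.141, -0.0]
contact_force: [0.8, -0.2, 0.5]
gripper_width: 1.0
shift mm tool [-0.5 -0.5 -0.5] turn units 0.0 t 16.0 tcp [0.4681 0.2064 0.2005] yaw -177.01 q [ 0.26  0.35 -0.44  0.78 -0.    0.21] F [ 0.8 -0.2  0.5] w 1.0
[-0.05 -0.05  0.05]
```

View pics/p10.png

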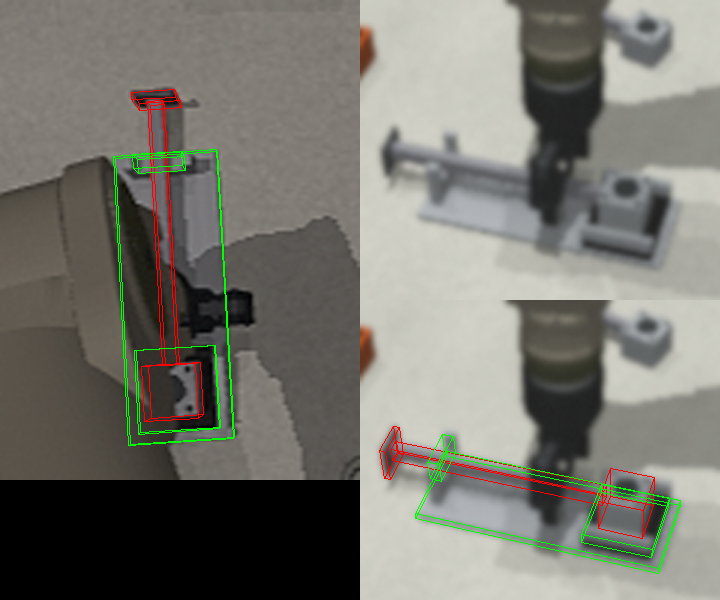

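The gripper is open, the force is zero and the pusher stayed put. I'll retreat straight up, then back toward -y so the view is clear.

```bash
python3 -m handwheel '[[[0,0,-8,0,0],[0,0,-20,0,0],[0,0,-25,0,0],[0,0,-25,0,0],[0,0,-25,0,0],[0,0,-25,0,0],[0,0,-25,0,0],[0,0,-10,0,0]]]'; python3 -m handwheel '[[[0,-20,0,0,0],[0,-25,0,0,0],[0,-25,0,0,0],[0,-25,0,0,0],[0,-25,0,0,0],[0,-25,0,0,0],[0,-25,0,0,0],[0,-25,0,0,0],[0,-25,0,0,0],[0,-25,0,0,0],[0,-10,0,0,0],[0,0,0,0,0]]]'
python3 - <<'E'
from ov import *
from station import snapshot
o=[]
for n,c in(("top",(170,120,290,270)),("side",(180,160,300,260))):
    im=cv2.cvtColor(snapshot(n),cv2.COLOR_RGB2BGR);cv2.imwrite(f"pics/fin_{n}.png",im);a,of=crop(n,im,c,3);b=a.copy();draw(b,n,(.4087,.2028,.0518),PU,(0,0,255),3,of,.02);o+=[np.hstack([a,b])]
w=max(a.shape[1] for a in o)
cv2.imwrite("pics/p11.png",o[0]);cv2.imwrite("pics/p11s.png",o[1])
E
```

```text
time_s: 16.9
tcp_pos: [0.4686, 0.2065, 0.3667]
eef_rot: [-0.082, 3.136, 0.001]
contact_force: [1.1, 0.1, 0.4]
gripper_width: 0.999
time_s: 18.1
tcp_pos: [0.4814, -0.0492, 0.3632]
eef_rot: [0.078, -3.14, -0.0]
contact_force: [-0.0, 0.5, 0.3]
gripper_width: 1.001
```

View pics/p11.png

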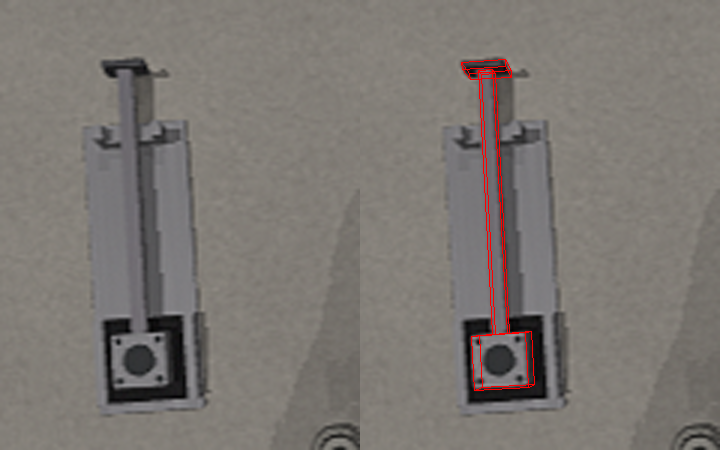

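View pics/p11s.png

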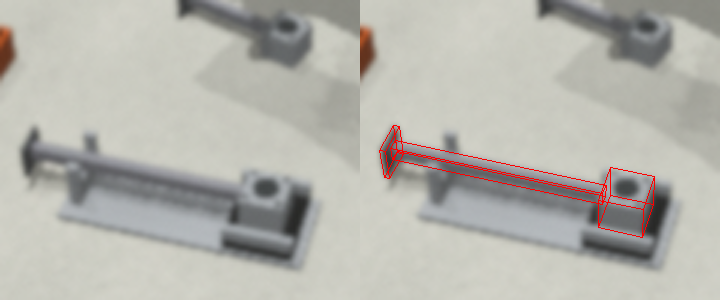

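View pics/fin_top.png

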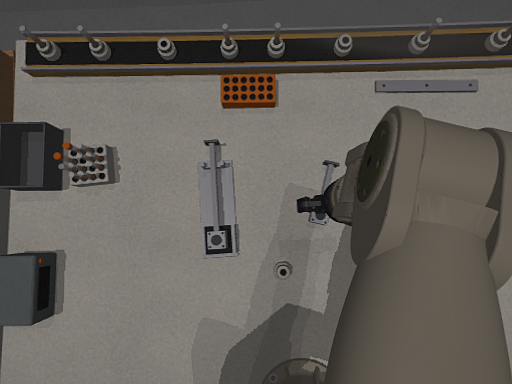

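The top and side views both show the pusher seated: block centred on the seat at about (217,240), bar between the prongs, paddle beyond the fork. The rack at (88,165) and the short pusher are where they started. Handing in.

```bash
python3 -m handwheel '[[[0,0,0,0,0],[0,0,0,0,0],[0,0,0,0,0]]]'; python3 -c "
from station import job;print(job.sign_off())"
```

```text
time_s: 18.5
tcp_pos: [0.4814, -0.0476, 0.3636]
eef_rot: [-0.084, 3.14, -0.0]
contact_force: [-0.5, 1.1, 0.7]
gripper_width: 0.998
the job is handed in; nothing more can be done
None
```

The longer pusher is parked in the service stand, and I handed the job in at 18.5 s. I gripped the bar about 60 mm from its origin and lifted it about 100 mm. It hung level, with a wrist moment near zero and about 5.5 N of weight. I then carried it to the stand, lowered it until the seat took the load, and only then let go and backed away.

**Last checks:**
- **Parked position:** both camera views show it within about 2–3 mm of where it should be. The block is between the cheeks, the bar is in the fork, and the paddle is beyond it.
- **Other items:** the tube rack and the shorter pusher look unmoved, though the gripper partly hid the shorter pusher in the last top view.
- **Robot:** the gripper is open and clear of everything, with contact force down at noise level.

No check failed. The model outlines were off by about 1 pixel in the pictures, which fits the stated calibration error.

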